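# Push the module row home and close the keeper

### The arm

A 6-joint arm with a two-finger parallel gripper is mounted at the origin on the work surface. World frame = base frame: x ahead of the robot, y to its left, z up, the work surface at z = 0. Lengths are in mm, angles in degrees, forces in N, time in s.
With the tool pointing down it reaches from about 300 to 850 mm from the base axis. Payload 4.2 kg.
Tool frame: the origin (TCP) lies at the very end of the fingers, on their centre line; the grasp point (between the pads) lies 19 mm behind it (env.grasp_offset is the distance from the TCP to the grasp point, in mm); z points along the fingers, y is the line along which they close (so a half turn about z gives the same grasp; the last joint's range is limited). The gripper opens to 91 mm and grips with 3 to 60 N. Pads are 32 mm wide; open, the fingers measure 118 mm over their backs; the gripper's body (76 mm by 178 mm) begins 60 mm behind the grasp point.
Start: joints at [75.688, 18.312, 89.639, -0, 72.044, -1.146], TCP at [130.976, 559.9, 213.976] pointing down, gripper open.
Joint ranges: [-177.97, 177.97], [-48.28, 115.42], [12.27, 149.76], [-77.06, 257.06], [2.81, 150.46], [-146.56, 146.56]. Speed limits (degrees/s): [147.25, 147.25, 180, 180, 180, 180].

### API

Orientations are given as [roll, pitch, yaw] about the fixed x, y, z axes, in that order (R = Rz(yaw) Ry(pitch) Rx(roll)).
In Python, from workcell import env gives the robot as it stands. The module is installed in compiled form; this text tells all that it offers.
- The arm moves only by the tool send_rows, never from a script. Its argument "motion" is a list of rows, each an object of numbers: "tx", "ty", "tz": the shift along the tool's x, y, z in units of 500 mm (1.0 is 500 mm); "rx", "ry", "rz": the turn, a rotation vector about the tool's x, y, z in units of 30 degrees (1.0 is 30 degrees); "gripper": the closure, from -1 (fully open) to 1 (shut). In form: [{"tx": .., "ty": .., "tz": .., "rx": .., "ry": .., "rz": .., "gripper": ..}, ...]. A call has 1 to 12 rows; each row shifts and turns the commanded pose from where the row before left it, along the tool's axes as they then stand; what a row does not reach is not made up. A row lasts 1/8 s, in which the tool goes at most 62.5 mm and 10.7 degrees, less where a joint would pass 70% of its speed; a pose out of reach is approached as far as the arm can. A call with a number of a shift or a turn outside -1 to 1 is refused whole. A call with a gripper value outside its range is refused whole. The fingers move at their own pace and stop on an object; "grip_force" is the grip in N (left out, the last holds). Time passes only in rows, so rows that do not move let the fingers close. It gives the time, the measured TCP pose, the force, the opening and the grip force at its end, in the units of the state.
- env.state(): the state, without advancing time (a new reading comes with each control period).
- env.grab_frame(name): name is "scene" or "top"; returns a dict with "frame" (420x560x3 uint8, red, green, blue), "vertical_fov" (degrees; the focal length in pixels is half the picture's height over the tangent of half this angle, whatever the lens; pixels are square), "cx", "cy" (the principal point, pixels), "rvec" (rotation vector, rad) and "tvec" (3), from world to camera coordinates, as OpenCV has them. Camera axes: x right, y down, z forward; pixel columns grow to the right and rows downward; lengths in mm; the calibration is good to about 2 mm. A picture is of the moment at which its call begins. There is no depth.
- env.job_done(): hands the job in; it is judged then, once.
The state is a dict: "time_s": time; "qpos": joint angles; "qvel": joint speeds; "effort": joint torques, N m; "ee_pos": TCP position; "ee_rot": TCP orientation; "force": force on the tool from outside, world axes, zero at the start; "torque": the same for the moment, N m; "gripper_width": finger opening in mm; "gripper_force": force on a finger pad.
Only numpy, scipy, OpenCV 4.12 (cv2) and the standard library are available. Lean on these libraries where they do the work, as an engineer would, in place of code of your own. Each camera call takes 0.05 s, during which the arm holds its last target. There are 200 camera calls.

### The job

Push the row of five finned modules along the loading channel as one closed-up train, without lifting any, until the leading one is fully home against the end stop. Then push the keeper's knob so that its bar goes all the way across the channel behind the last module. Leave everything else on the bench where it is.

Things in the scene. Friction and masses are not known exactly. Their poses are not given: they have to be found in the camera images.
- channel: U-shaped aluminium channel fixed across the bench. +x runs along it to the end stop, +y is the side away from the robot, z up; origin on its centre line at bench level. Floor top 6 above the bench, side walls 4 thick, tops 14 above the bench, inner width 29.5. Runs from x = -141 (open mouth) to 164 (sizes in mm).
- stop_face (a point): foot, on the centre line at channel floor height, of the face that the row must meet: channel x = 150. The end stop is an upright dark steel block, 42 wide, top 44 above the bench (sizes in mm).
- module_1: module 1 of 5 counted from the end stop (leading): black finned block 30 along the channel, 28 across, 34 high (top 40 above the bench), about 60 g, loose on the channel floor. The five touch in a row, at first 50 to 105 short of the stop. Origin: centre of underside; at channel x = 135 when home (sizes in mm).
- module_2: module 2 of 5 counted from the end stop: black finned block 30 along the channel, 28 across, 34 high (top 40 above the bench), about 60 g, loose on the channel floor. The five touch in a row, at first 50 to 105 short of the stop. Origin: centre of underside; at channel x = 105 when home (sizes in mm).
- module_3: module 3 of 5 counted from the end stop: black finned block 30 along the channel, 28 across, 34 high (top 40 above the bench), about 60 g, loose on the channel floor. The five touch in a row, at first 50 to 105 short of the stop. Origin: centre of underside; at channel x = 75 when home (sizes in mm).
- module_4: module 4 of 5 counted from the end stop: black finned block 30 along the channel, 28 across, 34 high (top 40 above the bench), about 60 g, loose on the channel floor. The five touch in a row, at first 50 to 105 short of the stop. Origin: centre of underside; at channel x = 45 when home (sizes in mm).
- module_5: module 5 of 5 counted from the end stop (last, the one to push on): black finned block 30 along the channel, 28 across, 34 high (top 40 above the bench), about 60 g, loose on the channel floor. The five touch in a row, at first 50 to 105 short of the stop. Origin: centre of underside; at channel x = 15 when home (sizes in mm).
- keeper (a joint): travel (m) of the keeper, a steel bar 8 thick, 14.5 to 24.5 above the bench, sliding across the channel at channel x = -8, 4 behind the row when home. 0 = drawn back on the robot's side, 0.040 = fully across at its own stop, towards channel +y. Starts at 0 to 0.006, stays where left, friction 1.2 N. Modules in its way block it (sizes in mm).
- keeper_knob (a point): centre of the top of the keeper's black upright round knob, diameter 16, from 24.5 to 55.5 above the bench. At keeper 0 it lies at channel x = -8, y = -72; fully across at y = -32. Below it a grey guide 12 high (cheeks 22 high, near the channel) reaches out to channel y = -80.5 (sizes in mm).
- spare_module: a sixth module of the same kind, standing alone on the mat 70 to 90 mm from the channel's centre line; not part of the row; leave it. Origin: centre of its underside (sizes in mm).
- reel_large: large solder reel with flanges, diameter 58, height 58, standing on the mat; leave it. Origin: centre of its underside (sizes in mm).
- reel_small: small solder reel with flanges, diameter 40, height 36, standing on the mat; leave it. Origin: centre of its underside (sizes in mm).
- flux_bottle: small capped bottle, diameter 44, height 90, standing; leave it. Origin: centre of its underside (sizes in mm).
- driver: screwdriver about 150 long lying on the mat; leave it. Origin: near its middle (sizes in mm).
- tip_pot: open dark steel pot, diameter 60, height 35; leave it. Origin: centre of its underside (sizes in mm).
- board: green circuit board 90 x 60 x 6 lying on the mat with parts up to 16 high; leave it. Origin: centre of its underside (sizes in mm).
There are look-alikes about, which are no part of the job. Leave any pink or red look-alike of the module_5 alone.

How it is judged (in metres and radians):
On the way, in this order (a step that is already met when the one before it is completed fails the run):
1. the whole row is home against the end stop, the keeper still open (x of module_1 in the frame of channel above 0.132 m and x of module_2 in the frame of channel above 0.102 m and x of module_3 in the frame of channel above 0.072 m and x of module_4 in the frame of channel above 0.042 m and x of module_5 in the frame of channel above 0.012 m and value of joint keeper below 0.015 m), for 0.2 s.
2. the keeper bar is across behind the row (value of joint keeper above 0.035 m), for 0.2 s.
At the end, for the whole second after the job is handed in: All five modules stand upright on the channel floor, each within 3 mm of its home place (the row closed up against the end stop), at rest, and the keeper has travelled at least 35 of its 40 mm across the channel (x of module_1 in the frame of channel above 0.132 m and x of module_2 in the frame of channel above 0.102 m and x of module_3 in the frame of channel above 0.072 m and x of module_4 in the frame of channel above 0.042 m and x of module_5 in the frame of channel above 0.012 m and y of module_1 in the frame of channel between -0.004 and 0.004 m and height (world z) of each of module_1, module_2, module_3, module_4, module_5 below 0.009 m and angle between each of module_1, module_2, module_3, module_4, module_5's own z axis and vertical below 0.1 rad and linear speed of each of module_1, module_2, module_3, module_4, module_5 below 0.02 m/s and y of module_2 in the frame of channel between -0.004 and 0.004 m and y of module_3 in the frame of channel between -0.004 and 0.004 m and y of module_4 in the frame of channel between -0.004 and 0.004 m and y of module_5 in the frame of channel between -0.004 and 0.004 m and value of joint keeper above 0.035 m); the robot touches nothing.
It fails at once if a module of the row was lifted or tipped (height (world z) of any of module_1, module_2, module_3, module_4, module_5 above 0.014 m or angle between any of module_1, module_2, module_3, module_4, module_5's own z axis and vertical above 0.3 rad).
It fails at once if the row was pulled apart by more than 8 mm (distance between module_1 and module_5 above 0.1285 m).
It fails at once if something else on the bench was moved by more than 15 mm (distance of any of spare_module, reel_large, reel_small, flux_bottle, driver, tip_pot, board from where it was at the start of the episode above 0.015 m).
It also fails if it takes over 40 s, if anything falls off the work surface, if the arm or the gripper's body presses on something with over 40 N, if the wrist force passes 120 N, or if a joint passes its speed limit or range.

## Working session

There is one attempt and no reset: what is moved stays moved. The work goes in short steps, Python scripts to look and compute and a tool call to move; the robot and the scene stay as the last step left them, time stands still between calls to the robot, and variables do not carry over. Pictures are saved under pics/ and viewed, at most 10 in all, crops included, and the job is handed in when it is done.

Besides the shell and the picture viewer there is one more tool, called after ">>>" as a command line: name --argument value ..., lists and objects as JSON in quotes. send_rows: Moves the arm, as the interface text tells. Shifts and turns lie within -1 to 1; 1 stands for 500 mm of shift or 30 degrees of turn. Its arguments: {"type":"object","properties":{"motion":{"type":"array"},"grip_force":{"type":"number"}},"required":["motion"]}

```bash
mkdir -p pics
cat > h.py <<'E'
import numpy as np, cv2
from workcell import env
def grab(n):
    d=env.grab_frame(n); f=d["frame"]; f0=f.shape[0]/2/np.tan(np.radians(d["vertical_fov"])/2)
    K=np.array([[f0,0,d["cx"]],[0,f0,d["cy"]],[0,0,1.]])
    R=cv2.Rodrigues(np.array(d["rvec"],float))[0]; t=np.array(d["tvec"],float).ravel()
    return f,K,R,t
def save(f,p,crop=None,s=1):
    if crop: x0,y0,x1,y1=crop; f=f[y0:y1,x0:x1]
    cv2.imwrite(p,cv2.resize(f[:,:,::-1],None,fx=s,fy=s,interpolation=cv2.INTER_CUBIC))
def at_z(px,z,K,R,t):
    d=R.T@np.linalg.solve(K,[*px,1.]); c=-R.T@t
    return c+d*(z-c[2])/d[2]
def tri(p1,c1,p2,c2):
    P=[c[0]@np.c_[c[1],c[2]] for c in (c1,c2)]
    X=cv2.triangulatePoints(P[0],P[1],np.array(p1,float).reshape(2,1),np.array(p2,float).reshape(2,1)); return (X[:3]/X[3]).ravel()
def proj(X,K,R,t):
    p=K@(R@np.asarray(X,float)+t); return p[:2]/p[2]
E
python3 - <<'E'
from h import *
for n in("scene","top"):
    f,K,R,t=grab(n); save(f,f"pics/{n}0.png",s=1.42); print(n,-R.T@t,K[0,0])
print(env.state()["ee_pos"],env.state()["ee_rot"])
E
```

```text
scene [1239.66834006  -78.8202034   459.79037578] 442.77386561333503
top [ 427.97959682  -15.24736682 1004.67890638] 515.2683812739696
[130.85897941 559.4691462  213.22775086] [-1.79912447e+02 -1.37581078e-03  1.66834322e+02]
```

View pics/scene0.png

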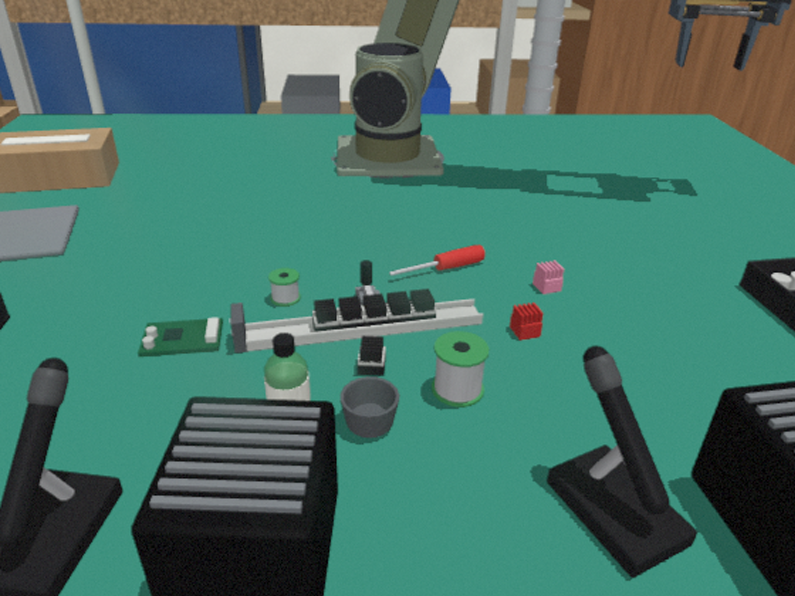

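View pics/top0.png

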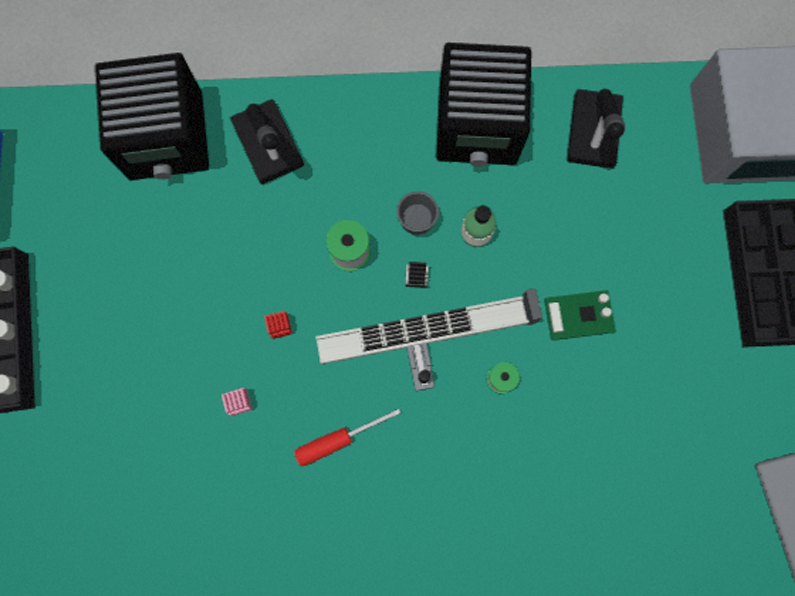

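The scene view shows five black modules at (320–425, 305), with the stop at (238, 327) and the knob at (366, 272). In the top view the row runs from (362, 338) to (469, 320), the stop is at (533, 305), the mouth at (318, 350) and the knob at (424, 376).

Candidates for module_5 in the top view:
- black row's mouth end (372, 337): **chosen**, black and in the channel
- red block (278, 324)
- pink block (236, 401)
- black spare (417, 274)

Next, a close crop to check the choice.

Run:
```python
from h import *
f,K,R,t=grab("top"); save(f,"pics/top1.png",(215,195,395,285),4.4)
f,K,R,t=grab("scene"); save(f,"pics/scene1.png",(150,175,350,265),4)
```

```text
(no output)
```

View pics/top1.png

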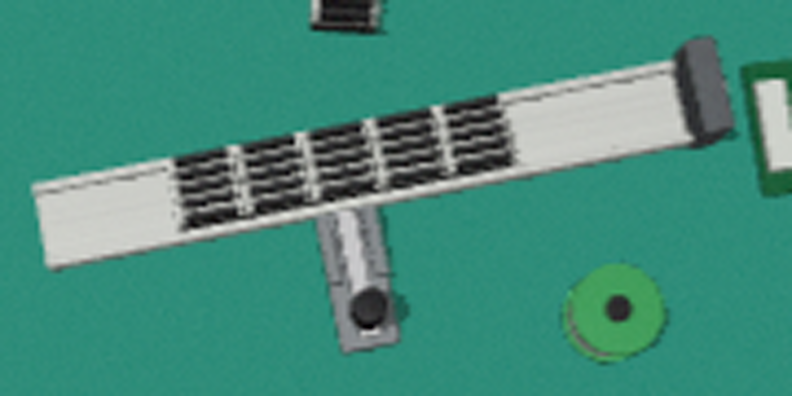

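View pics/scene1.png

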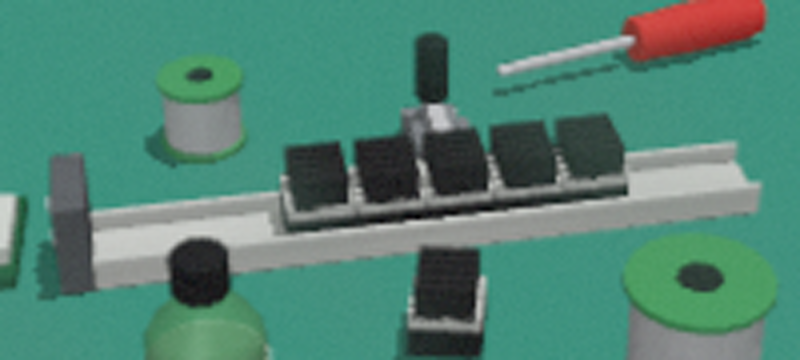

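The black row is confirmed. In the top crop the row's rear corners are (178,158) and (184,228), the mouth corners (35,186) and (50,268), and the knob (370,306). The scene crop shows the knob top at (431,38).

```bash
cat > fit.py <<'E'
from h import *
_,*T=grab("top"); _,*S=grab("scene")
a=lambda u,v:(215+u/4.4-.5+.11,195+v/4.4-.5+.11); b=lambda u,v:(150+u/4-.4,175+v/4-.4)
m1=at_z(a(35,186),14,*T);m2=at_z(a(50,268),14,*T)
e1=at_z(a(676,63),14,*T);e2=at_z(a(690,146),14,*T)
print("mouth",m1,m2,"end",e1,e2,"w",np.linalg.norm(m1-m2))
d=(e1-m1)+(e2-m2); d[2]=0; d/=np.linalg.norm(d); yaw=np.degrees(np.arctan2(d[1],d[0]))
O=(m1+m2)/2+141*d; O[2]=0; ey=np.array([-d[1],d[0],0])
print("yaw",yaw,"O",O,"len",np.linalg.norm(e1-m1),np.linalg.norm(e2-m2))
ch=lambda P:np.round([(P-O)@d,(P-O)@ey,P[2]],1)
k=tri(a(370,304),T,b(431,38),S); print("knob",k,ch(k),ch(at_z(a(370,304),55.5,*T)))
for n,p in dict(r1=(178,158),r2=(184,228),f1=(498,95),f2=(512,165)).items(): print(n,ch(at_z(a(*p),40,*T)))
print("mouth tri",ch(tri(a(35,186),T,b(761,183),S)),ch(tri(a(50,268),T,b(738,145),S)))
E
python3 fit.py
```

```text
mouth [598.29776508  83.47919652  14.        ] [561.54175783  77.6326443   14.        ] end [ 642.03537147 -204.47174212   14.        ] [ 604.05386832 -207.71573786   14.        ] w 37.21809025652041
yaw -81.44432971098011 O [600.89637355 -58.87500064   0.        ] len 291.2537060294891 288.49779676309316
knob [534.79328612 -60.23723716  58.02871245] [ -8.5 -65.6  58. ] [ -8.7 -65.2  55.5]
r1 [-76.6  14.1  40. ]
r2 [-79.6 -16.4  40. ]
f1 [65.1 15.  40. ]
f2 [ 64.5 -16.3  40. ]
mouth tri [-141.3   18.2   17. ] [-142.   -18.2   13.8]
```

The channel frame has its origin at about (601, -59) with yaw -81.4°. The row's rear is at x ≈ -78 and the knob at (-8.6, -65.4). First I turn the tool so its y axis lies across the channel.

>>> send_rows --motion '[{"rz": 0.325, "gripper": 1}, {"rz": 0.325, "gripper": 1}, {"rz": 0.325, "gripper": 1}, {"rz": 0.325, "gripper": 1}, {"rz": 0.325, "gripper": 1}, {"rz": 0.325, "gripper": 1}, {"rz": 0.323, "gripper": 1}, {"tx": -0.08, "ty": 0.05, "gripper": 1}, {"tx": -0.08, "ty": 0.05, "gripper": 1}, {"tx": -0.08, "ty": 0.05, "gripper": 1}, {"tx": -0.08, "ty": 0.05, "gripper": 1}, {"tx": -0.08, "ty": 0.05, "gripper": 1}]'

```text
invalid input at $.motion[0]: expected keys tx, ty, tz, rx, ry, rz, gripper
```

```bash
cat > go.py <<'E'
import sys; from h import *
from scipy.spatial.transform import Rotation as Ro
y=np.radians(-81.44); d=np.array([np.cos(y),np.sin(y),0]); ey=np.array([-d[1],d[0],0]); O=np.array([600.9,-58.9,0])
s=env.state(); p=np.array(s["ee_pos"]); R=Ro.from_euler("xyz",s["ee_rot"],degrees=True).as_matrix()
c=[(p-O)@d,(p-O)@ey,p[2]]
g=[float(v) for v in sys.argv[1:4]]; G=O+g[0]*d+g[1]*ey+[0,0,g[2]]
F=np.array(s["force"])
print("t",s["time_s"],"chan",np.round(c,1),"yaw",np.round(s["ee_rot"],1),"shift units",np.round(R.T@(G-p)/500,4),"w",s["gripper_width"],"F chan",np.round([F@d,F@ey,F[2]],2))
E
python3 go.py -108 4 80
```

```text
t 0.3 chan [-681.7 -372.6  213.7] yaw [-180.    -0.   166.8] shift units [-1.1246 -0.7868  0.2678] w 91.02992718305619 F chan [0.01 0.28 0.07]
```

>>> send_rows --motion '[{"tx": 0, "ty": 0, "tz": 0, "rx": 0, "ry": 0, "rz": 0.325, "gripper": 1}, {"tx": 0, "ty": 0, "tz": 0, "rx": 0, "ry": 0, "rz": 0.325, "gripper": 1}, {"tx": 0, "ty": 0, "tz": 0, "rx": 0, "ry": 0, "rz": 0.325, "gripper": 1}, {"tx": 0, "ty": 0, "tz": 0, "rx": 0, "ry": 0, "rz": 0.325, "gripper": 1}, {"tx": 0, "ty": 0, "tz": 0, "rx": 0, "ry": 0, "rz": 0.325, "gripper": 1}, {"tx": 0, "ty": 0, "tz": 0, "rx": 0, "ry": 0, "rz": 0.325, "gripper": 1}, {"tx": 0, "ty": 0, "tz": 0, "rx": 0, "ry": 0, "rz": 0.323, "gripper": 1}, {"tx": -0.08, "ty": 0.05, "tz": 0, "rx": 0, "ry": 0, "rz": 0, "gripper": 1}, {"tx": -0.08, "ty": 0.05, "tz": 0, "rx": 0, "ry": 0, "rz": 0, "gripper": 1}, {"tx": -0.08, "ty": 0.05, "tz": 0, "rx": 0, "ry": 0, "rz": 0, "gripper": 1}, {"tx": -0.08, "ty": 0.05, "tz": 0, "rx": 0, "ry": 0, "rz": 0, "gripper": 1}, {"tx": -0.08, "ty": 0.05, "tz": 0, "rx": 0, "ry": 0, "rz": 0, "gripper": 1}]'

```text
time_s: 1.8
ee_pos: [285.4, 379.7, 214.1]
ee_rot: [180.0, -0.0, 98.7]
force: [-0.1, 0.1, -0.1]
gripper_width: 0.7
gripper_force: 0.0
```

```bash
python3 go.py -108 4 100
```

```text
t 1.8 chan [-480.7 -246.7  214.1] yaw [180.   -0.   98.7] shift units [-0.7464  0.4999  0.2281] w 0.6822832054396606 F chan [-0.08 -0.12 -0.14]
```

>>> send_rows --motion '[{"tx": -0.083, "ty": 0.0555, "tz": 0, "rx": 0, "ry": 0, "rz": 0, "gripper": 1}, {"tx": -0.083, "ty": 0.0555, "tz": 0, "rx": 0, "ry": 0, "rz": 0, "gripper": 1}, {"tx": -0.083, "ty": 0.0555, "tz": 0, "rx": 0, "ry": 0, "rz": 0, "gripper": 1}, {"tx": -0.083, "ty": 0.0555, "tz": 0, "rx": 0, "ry": 0, "rz": 0, "gripper": 1}, {"tx": -0.083, "ty": 0.0555, "tz": 0, "rx": 0, "ry": 0, "rz": 0, "gripper": 1}, {"tx": -0.083, "ty": 0.0555, "tz": 0, "rx": 0, "ry": 0, "rz": 0, "gripper": 1}, {"tx": -0.083, "ty": 0.0555, "tz": 0, "rx": 0, "ry": 0, "rz": 0, "gripper": 1}, {"tx": -0.083, "ty": 0.0555, "tz": 0, "rx": 0, "ry": 0, "rz": 0, "gripper": 1}, {"tx": -0.083, "ty": 0.0555, "tz": 0, "rx": 0, "ry": 0, "rz": 0, "gripper": 1}, {"tx": 0, "ty": 0, "tz": 0.1, "rx": 0, "ry": 0, "rz": 0, "gripper": 1}, {"tx": 0, "ty": 0, "tz": 0.1, "rx": 0, "ry": 0, "rz": 0, "gripper": 1}, {"tx": 0, "ty": 0, "tz": 0.04, "rx": 0, "ry": 0, "rz": 0, "gripper": 1}]'

```text
time_s: 3.3
ee_pos: [585.6, 48.9, 90.6]
ee_rot: [-179.7, -0.0, 98.6]
force: [-0.3, 0.7, -0.1]
gripper_width: 0.3
gripper_force: 0.0
```

```bash
python3 go.py -108 4 19
python3 - <<'E'
from h import *
f,K,R,t=grab("top"); save(f,"pics/top2.png",(215,165,395,285),3.3)
g,K,R,t=grab("scene"); save(g,"pics/s2.png",(150,165,350,265),3.3)
a=cv2.imread("pics/top2.png");b=cv2.imread("pics/s2.png");b=cv2.resize(b,(a.shape[1],int(b.shape[0]*.6)))
cv2.imwrite("pics/both2.png",np.vstack([a,b]))
E
```

```text
t 3.3 chan [-108.8    0.9   90.6] yaw [-179.7   -0.    98.6] shift units [-0.0018  0.0069  0.1432] w 0.33653502950580316 F chan [-0.69 -0.21 -0.14]
```

View pics/both2.png

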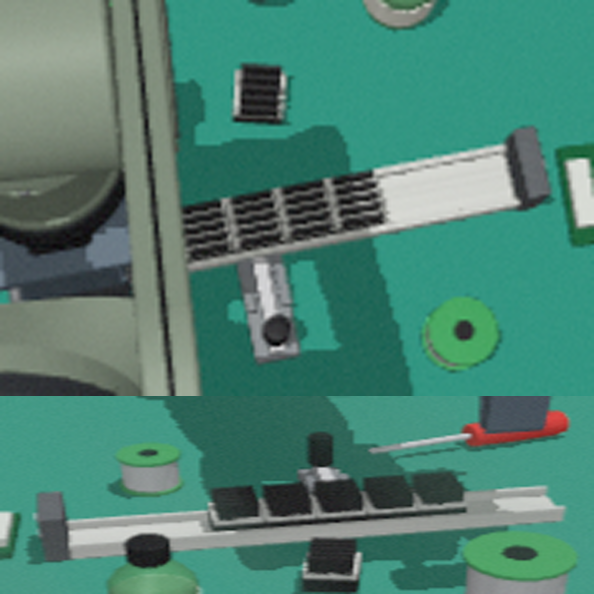

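The picture shows the row unmoved and the fingertip (515, 412) behind module_5 and over the channel. I go down to z ≈ 19, shifted slightly to +y so the fingers clear the keeper bar.

>>> send_rows --motion '[{"tx": 0, "ty": 0.006, "tz": 0.06, "rx": 0, "ry": 0, "rz": 0, "gripper": 1}, {"tx": 0, "ty": 0, "tz": 0.05, "rx": 0, "ry": 0, "rz": 0, "gripper": 1}, {"tx": 0, "ty": 0, "tz": 0.03, "rx": 0, "ry": 0, "rz": 0, "gripper": 1}, {"tx": 0, "ty": 0, "tz": 0, "rx": 0, "ry": 0, "rz": 0, "gripper": 1}]'

```text
time_s: 3.9
ee_pos: [590.5, 49.8, 23.8]
ee_rot: [-180.0, -0.0, 98.6]
force: [-0.2, 0.5, 0.4]
gripper_width: 0.3
gripper_force: 0.0
```

```bash
python3 go.py -18 4 19
```

```text
t 3.9 chan [-109.     5.9   23.8] yaw [-180.    -0.    98.6] shift units [-0.182  -0.0041  0.0096] w 0.34734427412266544 F chan [-0.54 -0.09  0.36]
```

>>> send_rows --motion '[{"tx": 0, "ty": -0.004, "tz": 0.007, "rx": 0, "ry": 0, "rz": 0, "gripper": 1}, {"tx": -0.006, "ty": 0, "tz": 0, "rx": 0, "ry": 0, "rz": 0, "gripper": 1}, {"tx": -0.006, "ty": 0, "tz": 0, "rx": 0, "ry": 0, "rz": 0, "gripper": 1}, {"tx": -0.006, "ty": 0, "tz": 0, "rx": 0, "ry": 0, "rz": 0, "gripper": 1}, {"tx": -0.006, "ty": 0, "tz": 0, "rx": 0, "ry": 0, "rz": 0, "gripper": 1}, {"tx": -0.006, "ty": 0, "tz": 0, "rx": 0, "ry": 0, "rz": 0, "gripper": 1}, {"tx": -0.008, "ty": 0, "tz": 0, "rx": 0, "ry": 0, "rz": 0, "gripper": 1}, {"tx": -0.008, "ty": 0, "tz": 0, "rx": 0, "ry": 0, "rz": 0, "gripper": 1}, {"tx": -0.008, "ty": 0, "tz": 0, "rx": 0, "ry": 0, "rz": 0, "gripper": 1}, {"tx": -0.008, "ty": 0, "tz": 0, "rx": 0, "ry": 0, "rz": 0, "gripper": 1}, {"tx": -0.008, "ty": 0, "tz": 0, "rx": 0, "ry": 0, "rz": 0, "gripper": 1}]'

```text
time_s: 5.28
ee_pos: [593.9, 14.5, 20.4]
ee_rot: [-180.0, -0.0, 98.6]
force: [-0.8, 4.5, 3.6]
gripper_width: 0.4
gripper_force: 2.0
```

```bash
python3 go.py -18 4 19
python3 - <<'E'
from h import *
f,K,R,t=grab("top"); save(f,"pics/top3.png",(215,165,395,285),3.3)
g,K,R,t=grab("scene"); save(g,"pics/s3.png",(150,175,350,255),2.97)
a=cv2.imread("pics/top3.png");b=cv2.imread("pics/s3.png")
cv2.imwrite("pics/both3.png",np.vstack([a[200:],b[:,:594]]))
E
```

```text
t 5.275 chan [-73.6   4.   20.4] yaw [-180.    -0.    98.6] shift units [-1.113e-01 -1.000e-04  2.800e-03] w 0.4052927344044798 F chan [-4.57 -0.1   3.55]
```

View pics/both3.png

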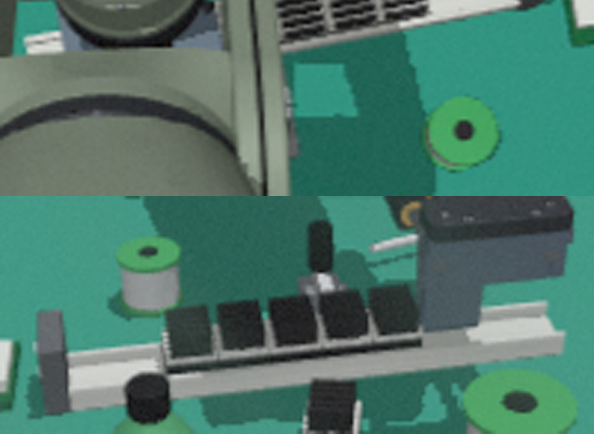

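The train is moving closed up with the finger square against module_5 (425, 300), and the push force is about 4.6 N. I continue.

>>> send_rows --motion '[{"tx": -0.008, "ty": 0, "tz": 0, "rx": 0, "ry": 0, "rz": 0, "gripper": 1}, {"tx": -0.008, "ty": 0, "tz": 0, "rx": 0, "ry": 0, "rz": 0, "gripper": 1}, {"tx": -0.008, "ty": 0, "tz": 0, "rx": 0, "ry": 0, "rz": 0, "gripper": 1}, {"tx": -0.008, "ty": 0, "tz": 0, "rx": 0, "ry": 0, "rz": 0, "gripper": 1}, {"tx": -0.008, "ty": 0, "tz": 0, "rx": 0, "ry": 0, "rz": 0, "gripper": 1}, {"tx": -0.008, "ty": 0, "tz": 0, "rx": 0, "ry": 0, "rz": 0, "gripper": 1}, {"tx": -0.008, "ty": 0, "tz": 0, "rx": 0, "ry": 0, "rz": 0, "gripper": 1}, {"tx": -0.008, "ty": 0, "tz": 0, "rx": 0, "ry": 0, "rz": 0, "gripper": 1}, {"tx": -0.008, "ty": 0, "tz": 0, "rx": 0, "ry": 0, "rz": 0, "gripper": 1}, {"tx": -0.008, "ty": 0, "tz": 0, "rx": 0, "ry": 0, "rz": 0, "gripper": 1}, {"tx": -0.008, "ty": 0, "tz": 0, "rx": 0, "ry": 0, "rz": 0, "gripper": 1}]'

```text
time_s: 6.75
ee_pos: [600.5, -29.0, 20.3]
ee_rot: [-180.0, -0.0, 98.6]
force: [-0.5, 1.9, -0.3]
gripper_width: 0.2
gripper_force: 0.7
```

```bash
python3 go.py -16 4 19
```

```text
t 6.75 chan [-29.6   4.1  20.3] yaw [-180.    -0.    98.6] shift units [-0.0272 -0.0002  0.0027] w 0.22474037236422986 F chan [-1.95 -0.2  -0.35]
```

>>> send_rows --motion '[{"tx": -0.005, "ty": 0, "tz": 0, "rx": 0, "ry": 0, "rz": 0, "gripper": 1}, {"tx": -0.005, "ty": 0, "tz": 0, "rx": 0, "ry": 0, "rz": 0, "gripper": 1}, {"tx": -0.005, "ty": 0, "tz": 0, "rx": 0, "ry": 0, "rz": 0, "gripper": 1}, {"tx": -0.003, "ty": 0, "tz": 0, "rx": 0, "ry": 0, "rz": 0, "gripper": 1}, {"tx": 0, "ty": 0, "tz": 0, "rx": 0, "ry": 0, "rz": 0, "gripper": 1}]'

```text
time_s: 7.38
ee_pos: [602.0, -37.9, 20.5]
ee_rot: [180.0, 0.0, 98.7]
force: [0.0, 0.1, 0.6]
gripper_width: 0.4
gripper_force: 0.2
```

```bash
python3 go.py -16 4 19
```

```text
t 7.375 chan [-20.6   4.2  20.5] yaw [180.    0.   98.7] shift units [-0.0093 -0.0004  0.003 ] w 0.40844537886809373 F chan [-0.13  0.03  0.6 ]
```

>>> send_rows --motion '[{"tx": -0.004, "ty": 0, "tz": 0, "rx": 0, "ry": 0, "rz": 0, "gripper": 1}, {"tx": -0.003, "ty": 0, "tz": 0, "rx": 0, "ry": 0, "rz": 0, "gripper": 1}, {"tx": -0.003, "ty": 0, "tz": 0, "rx": 0, "ry": 0, "rz": 0, "gripper": 1}]'

```text
time_s: 7.75
ee_pos: [602.2, -39.6, 20.6]
ee_rot: [-180.0, -0.3, 98.5]
force: [-1.3, 15.3, 2.4]
gripper_width: 0.3
gripper_force: 7.1
```

```bash
python3 go.py -16 4 19
```

```text
t 7.75 chan [-18.9   4.2  20.6] yaw [-180.    -0.3   98.5] shift units [-0.0058 -0.0003  0.0032] w 0.28796302718563777 F chan [-15.35   0.97   2.43]
```

>>> send_rows --motion '[{"tx": -0.002, "ty": 0, "tz": 0, "rx": 0, "ry": 0, "rz": 0, "gripper": 1}, {"tx": 0, "ty": 0, "tz": 0, "rx": 0, "ry": 0, "rz": 0, "gripper": 1}]'

```text
time_s: 8.0
ee_pos: [602.2, -39.6, 20.6]
ee_rot: [-180.0, -0.4, 98.5]
force: [-0.8, 14.9, 1.3]
gripper_width: 0.7
gripper_force: 7.1
```

```bash
python3 go.py -16 4 19
python3 - <<'E'
from h import *
g,K,R,t=grab("scene"); save(g,"pics/s4.png",(150,175,310,255),5)
E
```

```text
t 8.0 chan [-18.9   4.2  20.6] yaw [-180.    -0.4   98.5] shift units [-0.0057 -0.0004  0.0032] w 0.6778662287170498 F chan [-14.89   1.42   1.26]
```

View pics/s4.png

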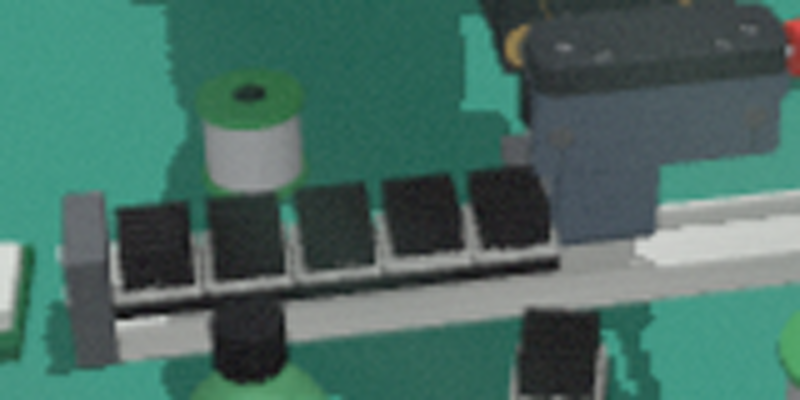

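Module_1 stands against the stop (112, 260), the row is closed up, and the position holds steady at 15 N. I back off, lift, and check from above.

>>> send_rows --motion '[{"tx": 0.01, "ty": 0, "tz": 0, "rx": 0, "ry": 0, "rz": 0, "gripper": 1}, {"tx": 0.02, "ty": 0, "tz": 0, "rx": 0, "ry": 0, "rz": 0, "gripper": 1}, {"tx": 0.03, "ty": 0, "tz": 0, "rx": 0, "ry": 0, "rz": 0, "gripper": 1}, {"tx": 0, "ty": 0, "tz": -0.08, "rx": 0, "ry": 0, "rz": 0, "gripper": 1}, {"tx": 0, "ty": 0, "tz": -0.1, "rx": 0, "ry": 0, "rz": 0, "gripper": 1}, {"tx": 0, "ty": -0.11, "tz": 0, "rx": 0, "ry": 0, "rz": 0, "gripper": 1}, {"tx": 0, "ty": -0.11, "tz": 0, "rx": 0, "ry": 0, "rz": 0, "gripper": 1}, {"tx": 0.08, "ty": -0.02, "tz": 0, "rx": 0, "ry": 0, "rz": 0, "gripper": 1}, {"tx": 0, "ty": 0, "tz": 0, "rx": 0, "ry": 0, "rz": 0, "gripper": 1}]'

```text
time_s: 9.18
ee_pos: [472.1, 9.1, 110.7]
ee_rot: [-180.0, -0.0, 98.8]
force: [0.5, -0.5, 0.0]
gripper_width: 0.7
gripper_force: 0.0
```

```bash
python3 go.py -8.5 -105 36
python3 - <<'E'
from h import *
f,*T=grab("top"); save(f,"pics/top5.png",(215,195,395,285),4.4)
E
```

```text
t 9.175 chan [ -86.4 -117.3  110.7] yaw [-180.    -0.    98.8] shift units [-0.156   0.0239  0.1494] w 0.7450972099340192 F chan [0.55 0.43 0.02]
```

View pics/top5.png

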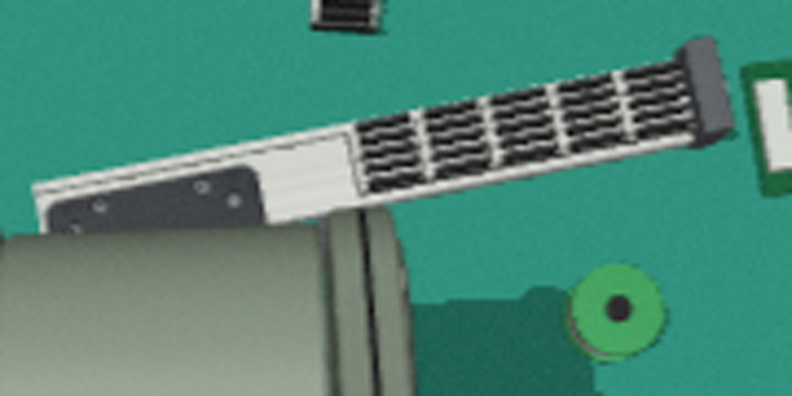

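The row is home: module_1 meets the stop at (690, 75) and the rear is at (355, 160). Next I go behind the knob on its -y side.

>>> send_rows --motion '[{"tx": -0.08, "ty": 0.012, "tz": 0, "rx": 0, "ry": 0, "rz": 0, "gripper": 1}, {"tx": -0.076, "ty": 0.01, "tz": 0, "rx": 0, "ry": 0, "rz": 0, "gripper": 1}, {"tx": 0, "ty": 0, "tz": 0, "rx": 0, "ry": 0, "rz": 0, "gripper": 1}, {"tx": 0, "ty": 0, "tz": 0.07, "rx": 0, "ry": 0, "rz": 0, "gripper": 1}, {"tx": 0, "ty": 0, "tz": 0.05, "rx": 0, "ry": 0, "rz": 0, "gripper": 1}, {"tx": 0, "ty": 0, "tz": 0.03, "rx": 0, "ry": 0, "rz": 0, "gripper": 1}, {"tx": 0, "ty": 0, "tz": 0, "rx": 0, "ry": 0, "rz": 0, "gripper": 1}]'

```text
time_s: 10.1
ee_pos: [495.8, -67.5, 34.6]
ee_rot: [-179.9, -0.0, 98.7]
force: [0.2, 0.3, 0.9]
gripper_width: 0.7
gripper_force: 0.0
```

```bash
python3 go.py -8.5 -54 35
```

```text
t 10.1 chan [  -7.2 -105.2   34.6] yaw [-179.9   -0.    98.7] shift units [ 0.0025  0.1024 -0.001 ] w 0.7345109335570477 F chan [-0.31  0.28  0.88]
```

>>> send_rows --motion '[{"tx": 0.002, "ty": 0.01, "tz": 0, "rx": 0, "ry": 0, "rz": 0, "gripper": 1}, {"tx": 0, "ty": 0.01, "tz": 0, "rx": 0, "ry": 0, "rz": 0, "gripper": 1}, {"tx": 0, "ty": 0.008, "tz": 0, "rx": 0, "ry": 0, "rz": 0, "gripper": 1}, {"tx": 0, "ty": 0.008, "tz": 0, "rx": 0, "ry": 0, "rz": 0, "gripper": 1}, {"tx": 0, "ty": 0.008, "tz": 0, "rx": 0, "ry": 0, "rz": 0, "gripper": 1}, {"tx": 0, "ty": 0.008, "tz": 0, "rx": 0, "ry": 0, "rz": 0, "gripper": 1}, {"tx": 0, "ty": 0.008, "tz": 0, "rx": 0, "ry": 0, "rz": 0, "gripper": 1}, {"tx": 0, "ty": 0.008, "tz": 0, "rx": 0, "ry": 0, "rz": 0, "gripper": 1}, {"tx": 0, "ty": 0.008, "tz": 0, "rx": 0, "ry": 0, "rz": 0, "gripper": 1}, {"tx": 0, "ty": 0.008, "tz": 0, "rx": 0, "ry": 0, "rz": 0, "gripper": 1}, {"tx": 0, "ty": 0.008, "tz": 0, "rx": 0, "ry": 0, "rz": 0, "gripper": 1}]'

```text
time_s: 11.48
ee_pos: [541.8, -59.9, 35.4]
ee_rot: [-180.0, -0.0, 98.6]
force: [-1.0, 0.6, 1.5]
gripper_width: 0.6
gripper_force: 0.7
```

```bash
python3 go.py -8.5 -54 35
```

```text
t 11.475 chan [ -7.8 -58.6  35.4] yaw [-180.    -0.    98.6] shift units [0.0013 0.0092 0.0008] w 0.6059820081181821 F chan [-0.71 -0.95  1.49]
```

>>> send_rows --motion '[{"tx": 0, "ty": 0.005, "tz": 0, "rx": 0, "ry": 0, "rz": 0, "gripper": 1}, {"tx": 0, "ty": 0.004, "tz": 0, "rx": 0, "ry": 0, "rz": 0, "gripper": 1}, {"tx": 0, "ty": 0.004, "tz": 0, "rx": 0, "ry": 0, "rz": 0, "gripper": 1}, {"tx": 0, "ty": 0, "tz": 0, "rx": 0, "ry": 0, "rz": 0, "gripper": 1}]'

```text
time_s: 11.98
ee_pos: [548.2, -58.9, 35.4]
ee_rot: [180.0, -0.0, 98.6]
force: [-0.4, 0.5, 0.2]
gripper_width: 0.2
gripper_force: 0.2
```

```bash
python3 go.py -8.5 -52 35
```

```text
t 11.975 chan [ -7.8 -52.1  35.4] yaw [180.   -0.   98.6] shift units [0.0014 0.0002 0.0008] w 0.17579716355030436 F chan [-0.51 -0.31  0.21]
```

No contact with the stop yet, so I push on in small steps.

>>> send_rows --motion '[{"tx": 0, "ty": 0.004, "tz": 0, "rx": 0, "ry": 0, "rz": 0, "gripper": 1}, {"tx": 0, "ty": 0.003, "tz": 0, "rx": 0, "ry": 0, "rz": 0, "gripper": 1}, {"tx": 0, "ty": 0.002, "tz": 0, "rx": 0, "ry": 0, "rz": 0, "gripper": 1}]'

```text
time_s: 12.35
ee_pos: [550.9, -58.4, 35.3]
ee_rot: [-179.8, -0.0, 98.7]
force: [-6.1, -1.6, 4.5]
gripper_width: 0.4
gripper_force: 3.4
```

```bash
python3 go.py -8.5 -52 35
python3 - <<'E'
from h import *
g,K,R,t=grab("scene"); save(g,"pics/s6.png",(150,165,310,255),5)
E
```

```text
t 12.35 chan [ -7.9 -49.4  35.3] yaw [-179.8   -0.    98.7] shift units [ 0.0012 -0.0052  0.0006] w 0.3894654795994688 F chan [ 0.7  -6.25  4.54]
```

View pics/s6.png

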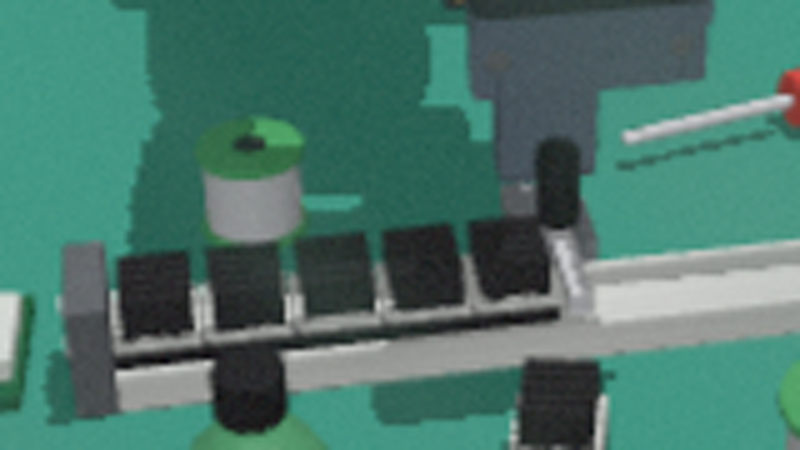

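The bar now lies across behind module_5 (570, 290) and the force is rising. One more small press to confirm it is at its stop.

>>> send_rows --motion '[{"tx": 0, "ty": 0.003, "tz": 0, "rx": 0, "ry": 0, "rz": 0, "gripper": 1}, {"tx": 0, "ty": 0.001, "tz": 0, "rx": 0, "ry": 0, "rz": 0, "gripper": 1}, {"tx": 0, "ty": 0, "tz": 0, "rx": 0, "ry": 0, "rz": 0, "gripper": 1}]'

```text
time_s: 12.78
ee_pos: [551.0, -58.4, 35.3]
ee_rot: [-179.6, -0.0, 98.7]
force: [-9.1, -3.1, 7.0]
gripper_width: 0.6
gripper_force: 5.0
```

```bash
python3 go.py -8.5 -52 35
```

```text
t 12.775 chan [ -7.9 -49.3  35.3] yaw [-179.6   -0.    98.7] shift units [ 0.0012 -0.0054  0.0005] w 0.5953333081199979 F chan [ 1.73 -9.5   6.97]
```

It is at its stop: the force rose with no further movement. I retreat and lift.

>>> send_rows --motion '[{"tx": 0, "ty": -0.015, "tz": 0, "rx": 0, "ry": 0, "rz": 0, "gripper": 1}, {"tx": 0, "ty": -0.04, "tz": 0, "rx": 0, "ry": 0, "rz": 0, "gripper": 1}, {"tx": 0, "ty": -0.04, "tz": 0, "rx": 0, "ry": 0, "rz": 0, "gripper": 1}, {"tx": 0, "ty": 0, "tz": -0.08, "rx": 0, "ry": 0, "rz": 0, "gripper": 1}, {"tx": 0, "ty": 0, "tz": -0.1, "rx": 0, "ry": 0, "rz": 0, "gripper": 1}, {"tx": 0.1, "ty": -0.06, "tz": -0.02, "rx": 0, "ry": 0, "rz": 0, "gripper": 1}, {"tx": 0.1, "ty": -0.06, "tz": 0, "rx": 0, "ry": 0, "rz": 0, "gripper": 1}, {"tx": 0.1, "ty": 0, "tz": 0, "rx": 0, "ry": 0, "rz": 0, "gripper": 1}, {"tx": 0.1, "ty": 0, "tz": 0, "rx": 0, "ry": 0, "rz": 0, "gripper": 1}, {"tx": 0, "ty": 0, "tz": 0, "rx": 0, "ry": 0, "rz": 0, "gripper": 1}, {"tx": 0, "ty": 0, "tz": 0, "rx": 0, "ry": 0, "rz": 0, "gripper": 1}]'

```text
time_s: 14.15
ee_pos: [418.4, 123.5, 135.5]
ee_rot: [179.9, 0.0, 98.7]
force: [0.9, -0.6, 0.1]
gripper_width: 0.2
gripper_force: 0.0
```

Run:
```python
from h import *
f,*T=grab("top"); save(f,"pics/top7.png",(215,165,395,285),4.4)
```

```text
(no output)
```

View pics/top7.png

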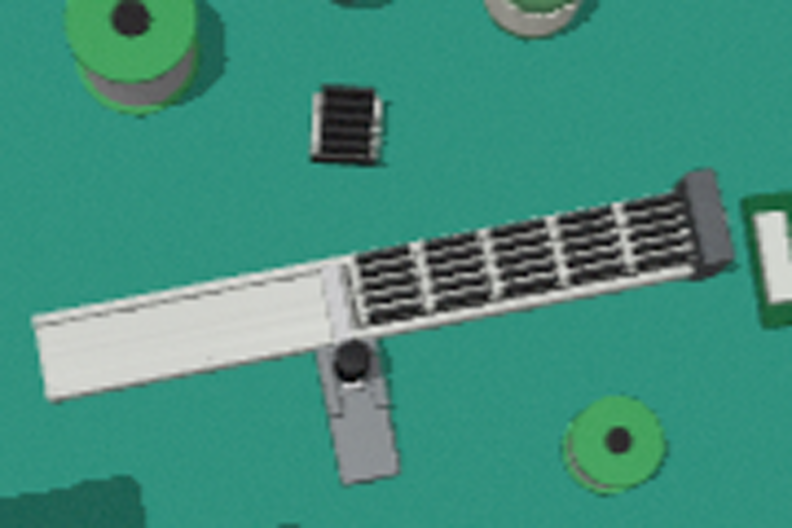

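The row is closed up against the stop (690, 215), the bar is across (338, 300), and the knob is at (352, 360), which is fully across. The arm is clear, so I hand the job in.

```bash
python3 -c "
from workcell import env; print(env.job_done())"
```

```text
the job is handed in; nothing more can be done
None
```

I handed the job in: the last pictures show the five modules closed up against the end stop, the keeper bar fully across behind them and nothing else visibly moved; the hand-in returned no verdict.

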